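# Load substrate carriers on the sloping stand and clamp them

### The job

Swing the red-knobbed hold-down arm of the loading stand fully open, then stack all the grey substrate carriers flat on its sloping shelf, one on top of the other, each centred and square on the shelf with its short end right against the blue backstop. Lay the orange pressure plate on top of the carriers in the same way, and swing the arm back over centre so that its foot presses on the orange plate; leave the other things on the bench alone.

Things in the scene. Friction and masses are not known exactly. Their poses are not given: they have to be found in the camera images.
- shelf: fixed sloping shelf, an aluminium strip 44 mm wide (flat things overhang it 8 mm a side), sloping down away from the robot at 0.35 rad. Origin: middle of the corner of shelf and backstop, 50 mm above the bench (fingers can hang beside the strip). x up the slope, y along the backstop, z square out of the shelf. Surface z = 0, from x = 0 up to two pivot cheeks at x = 116 mm, 78 mm high
- backstop_top (a point): middle of the top edge of the blue backstop, which stands square on the low end of the shelf: 6 mm thick, 60 mm wide, its face at shelf x = 0, its top 56 mm out of the shelf's surface
- clamp_arm (a joint): hold-down arm, turning about the shelf's y. 0 = down over the shelf on its stop (as at the start); grows as it swings up and over towards the robot; 2.7 = fully open. It weighs 0.3 kg and has no spring: below about 2.0 rad it falls to the shelf, past it open; the foot presses with 2 to 4 N. On the cover it stops near 0.26 rad (3 carriers), 0.39 (4), 0.52 (5)
- clamp_ball (a point): centre of the red ball, 26 mm in diameter, on a 40 mm stem square on the arm's free end: its handle. It runs on a circle of 101 mm radius about clamp_pivot, square to the shelf's y (at joint 0: 100 mm down-slope of the pivot and 11 mm farther out); pinched from above across the shelf's y, it need not turn with the arm, for it spins freely on its stem. The arm under it is 18 mm wide
- clamp_pivot (a point): point on the arm's pivot axis, in the middle of the arm; 130 mm up the slope and 75 mm out of the shelf's surface
- clamp_foot: black rubber foot ball, 16 mm in diameter, under the arm 75 mm from the pivot; origin at its centre. It presses on the middle of the topmost plate when the arm is down
- cover: orange pressure plate, 100 x 60 x 12 mm, both faces alike, loose on the bench; origin at its centre, x along its length, y across the 60 mm, z square to its faces. 0.16 kg
- carrier_1: grey substrate carrier, a flat plate 100 x 60 x 10 mm with two white ceramic substrates let in flush with each face, both faces alike, lying loose on the bench; origin at its centre, x along its length, y across the 60 mm, z square to its faces. 0.14 kg. Three to five of the carriers are there
- carrier_2: grey substrate carrier, a flat plate 100 x 60 x 10 mm with two white ceramic substrates let in flush with each face, both faces alike, lying loose on the bench; origin at its centre, x along its length, y across the 60 mm, z square to its faces. 0.14 kg. Three to five of the carriers are there
- carrier_3: grey substrate carrier, a flat plate 100 x 60 x 10 mm with two white ceramic substrates let in flush with each face, both faces alike, lying loose on the bench; origin at its centre, x along its length, y across the 60 mm, z square to its faces. 0.14 kg. Three to five of the carriers are there
- carrier_4: grey substrate carrier, a flat plate 100 x 60 x 10 mm with two white ceramic substrates let in flush with each face, both faces alike, lying loose on the bench; origin at its centre, x along its length, y across the 60 mm, z square to its faces. 0.14 kg. Three to five of the carriers are there
- carrier_5: grey substrate carrier, a flat plate 100 x 60 x 10 mm with two white ceramic substrates let in flush with each face, both faces alike, lying loose on the bench; origin at its centre, x along its length, y across the 60 mm, z square to its faces. 0.14 kg. Three to five of the carriers are there
- marker: white marker pen with a blue cap, 130 mm long; a bystander, to be left alone
- tape_roll: roll of amber tape, 70 mm across, 16 mm high; a bystander, to be left alone
- cutters: small cutters with red handles, 125 mm long; a bystander, to be left alone

How it is judged:
On the way, in this order (a step that is already met when the one before it is completed fails the run):
1. the hold-down arm is swung open (joint above 2.2 rad) (value of joint clamp_arm above 2.2 rad), for 0.2 s.
2. all carriers lie stacked on the shelf against the backstop, the arm still open (x of carrier_1 in the frame of shelf between 0.045 and 0.055 m and y of carrier_1 in the frame of shelf between -0.012 and 0.012 m and z of carrier_1 in the frame of shelf between 0.002 and 0.05 m and angle between the z axis of each of carrier_1, carrier_2, carrier_3, carrier_4, carrier_5 and the z axis of shelf, either way round below 0.06 rad and angle between the x axis of each of carrier_1, carrier_2, carrier_3, carrier_4, carrier_5 and the x axis of shelf, either way round below 0.12 rad and x of carrier_2 in the frame of shelf between 0.045 and 0.055 m and y of carrier_2 in the frame of shelf between -0.012 and 0.012 m and z of carrier_2 in the frame of shelf between 0.002 and 0.05 m and x of carrier_3 in the frame of shelf between 0.045 and 0.055 m and y of carrier_3 in the frame of shelf between -0.012 and 0.012 m and z of carrier_3 in the frame of shelf between 0.002 and 0.05 m and x of carrier_4 in the frame of shelf between 0.045 and 0.055 m and y of carrier_4 in the frame of shelf between -0.012 and 0.012 m and z of carrier_4 in the frame of shelf between 0.002 and 0.05 m and x of carrier_5 in the frame of shelf between 0.045 and 0.055 m and y of carrier_5 in the frame of shelf between -0.012 and 0.012 m and z of carrier_5 in the frame of shelf between 0.002 and 0.05 m and value of joint clamp_arm above 2.2 rad), for 0.2 s.
3. the orange plate lies on the carriers against the backstop, the arm still open (all of step 2 and x of cover in the frame of shelf between 0.045 and 0.055 m and y of cover in the frame of shelf between -0.012 and 0.012 m and z of cover in the frame of shelf between 0.03 and 0.062 m and angle between the z axis of cover and the z axis of shelf, either way round below 0.06 rad and angle between the x axis of cover and the x axis of shelf, either way round below 0.12 rad), for 0.2 s.
At the end, for the whole second after the job is handed in: Every carrier present and the orange plate lie flat on the shelf's slope (within 0.06 rad), square (within 0.12 rad), centred within 12 mm and with their ends within 5 mm of the backstop, the orange plate on top, at rest; the arm is down and its foot presses on the orange plate with more than 1 N (x of carrier_1 in the frame of shelf between 0.045 and 0.055 m and y of carrier_1 in the frame of shelf between -0.012 and 0.012 m and z of carrier_1 in the frame of shelf between 0.002 and 0.05 m and angle between the z axis of each of carrier_1, carrier_2, carrier_3, carrier_4, carrier_5, cover and the z axis of shelf, either way round below 0.06 rad and angle between the x axis of each of carrier_1, carrier_2, carrier_3, carrier_4, carrier_5, cover and the x axis of shelf, either way round below 0.12 rad and x of carrier_2 in the frame of shelf between 0.045 and 0.055 m and y of carrier_2 in the frame of shelf between -0.012 and 0.012 m and z of carrier_2 in the frame of shelf between 0.002 and 0.05 m and x of carrier_3 in the frame of shelf between 0.045 and 0.055 m and y of carrier_3 in the frame of shelf between -0.012 and 0.012 m and z of carrier_3 in the frame of shelf between 0.002 and 0.05 m and x of carrier_4 in the frame of shelf between 0.045 and 0.055 m and y of carrier_4 in the frame of shelf between -0.012 and 0.012 m and z of carrier_4 in the frame of shelf between 0.002 and 0.05 m and x of carrier_5 in the frame of shelf between 0.045 and 0.055 m and y of carrier_5 in the frame of shelf between -0.012 and 0.012 m and z of carrier_5 in the frame of shelf between 0.002 and 0.05 m and x of cover in the frame of shelf between 0.045 and 0.055 m and y of cover in the frame of shelf between -0.012 and 0.012 m and z of cover in the frame of shelf between 0.03 and 0.062 m and linear speed of each of carrier_1, carrier_2, carrier_3, carrier_4, carrier_5, cover below 0.02 m/s and value of joint clamp_arm below 0.75 rad and contact force between clamp_foot and cover above 1 N); the robot touches nothing.
It fails at once if the marker is pushed away (more than 60 mm) (distance of marker from where it was at the start of the episode above 0.06 m).
It fails at once if the tape roll is pushed away (more than 60 mm) (distance of tape_roll from where it was at the start of the episode above 0.06 m).
It fails at once if the cutters is pushed away (more than 60 mm) (distance of cutters from where it was at the start of the episode above 0.06 m).
Of carrier_1, carrier_2, carrier_3, carrier_4, carrier_5 only 3 to 5 are there at a start; the rules pass over those that are not, and their reading is None.
At some moment in a run one of cover may be knocked a few centimetres aside while the robot is not near it.
Once in a run the grip may slacken for a moment while it holds something.
It also fails if it takes over 210 s, if anything falls off the work surface, if the arm or the gripper's body presses on something with over 40 N, if the wrist force passes 120 N, or if a joint passes its speed limit or range.

### The arm

A 6-joint arm with a two-finger parallel gripper is mounted at the origin on a cart in front of the work surface, level with it; the furniture and walls round the work are solid. World frame = base frame: x ahead of the robot, y to its left, z up, the work surface at z = 0. Lengths are in m, angles in rad, forces in N, time in s.
With the tool pointing down it reaches from about 0.225 to 0.875 m from the base axis. Payload 3.4 kg.
Tool frame: the origin (TCP) lies at the very end of the fingers, on their centre line; the grasp point (between the pads) lies 19 mm behind it (manip.grip_depth is the distance from the TCP to the grasp point, in m); z points along the fingers, y is the line along which they close (so a half turn about z gives the same grasp; the last joint's range is limited). The gripper opens to 85 mm and grips with 20 to 120 N. Pads are 22 mm wide; open, the fingers measure 114 mm over their backs; the gripper's body (76 mm by 85 mm) begins 54 mm behind the grasp point. The pads swing forward as they close: fully open they stand 13 mm farther back than shut.
Start: joints at [-1.222, 0.276, 1.505, -0, 1.361, -0.121], TCP at [0.26, -0.513, 0.231] pointing down, gripper open.
Joint ranges: [-2.89, 2.89], [-0.75, 2.08], [0.22, 2.7], [-1.18, 4.32], [0.11, 2.71], [-2.7, 2.7]. Speed limits (rad/s): [2.57, 2.57, 3.14, 3.14, 3.14, 3.14].

### API

Orientations are given as a unit quaternion [x, y, z, w].
In Python, from bench import manip, grab_frame gives the robot as it stands (manip), with the cameras as plain functions. Calls block until the motion is done:
- manip.movep(position, orientation): joint-space move of the TCP to a pose.
- manip.move_linear(position, ori=None, velocity=0.15, threshold=None): straight line of the TCP; ori=None keeps the orientation; velocity is the mean speed in m/s. With threshold (N) it stops when the force on the tool has changed by that much, and returns True; else False.
- manip.goto_joints(angles): joint-space move.
- manip.command_gripper(opening): finger opening in m; the grip force is fixed at half the most; returns when the fingers have stopped.
- manip.wait(seconds).
- manip.inverse_kinematics(position, orientation): joint angles nearest the present ones, or None.
- grab_frame(name): name is "scene" or "top" or "wrist"; returns a dict with "img" (420x560x3 uint8, blue, green, red), "camera_matrix" (3x3 intrinsics, pixels), "rvec" (rotation vector, rad) and "tvec" (3), from world to camera coordinates, as OpenCV has them; the wrist camera has in their place "mount" (4x4, takes a point from camera to tool coordinates, whose origin is the TCP and whose axes are the flange's). Camera axes: x right, y down, z forward; pixel columns grow to the right and rows downward; lengths in m; the calibration is good to about 2 mm. The wrist camera is an equidistant fisheye: a pixel r from the principal point sees the ray r / f radians off the axis. A picture is of the moment at which its call begins: read the wrist's pose just before it. There is no depth.
A pose or a line that the arm cannot do raises manip.Unreachable and nothing moves.
- manip.close_job(): hands the job in; it is judged then, once.
Readings, each from a call of its own:
- manip.get_clock(): time.
- manip.get_qpos(): joint angles.
- manip.get_qvel(): joint speeds.
- manip.get_joint_torque(): joint torques, N m.
- manip.get_tcp_pos(): TCP position.
- manip.get_eef_rot(): TCP orientation.
- manip.get_ft_force(): force on the tool from outside, world axes, zero at the start.
- manip.get_ft_torque(): the same for the moment, N m.
- manip.get_width(): finger opening in m.
- manip.get_grasp_force(): force on a finger pad.
Only numpy, scipy, OpenCV 4.12 (cv2) and the standard library are available. Lean on these libraries where they do the work, as an engineer would, in place of code of your own. Each camera call takes 0.05 s, during which the arm holds its last target. There are 200 camera calls.

## Working session

There is one attempt and no reset: what is moved stays moved. The work goes in short steps, each a Python script; the robot and the scene stay as the last script left them, time stands still between calls to the robot, and variables do not carry over. Pictures are saved under pics/ and viewed, at most 16 in all, crops included, and the job is handed in when it is done.

```bash
ls; mkdir -p pics; python3 - <<'E'
from bench import manip, grab_frame
import cv2,numpy as np
for n in ("scene","top"):
    f=grab_frame(n); cv2.imwrite(f"pics/{n}0.png",f["img"])
    R=cv2.Rodrigues(np.array(f["rvec"]))[0]; print(n,f["camera_matrix"],"cam pos",-R.T@np.array(f["tvec"]).ravel(), R)
f=grab_frame("wrist");print(f["mount"],f["camera_matrix"]);print(manip.get_clock(),manip.get_width(),manip.grip_depth,manip.get_eef_rot())
E
```

```text
bench.py
pics
scene [[544.27740181   0.         279.59076597]
 [  0.         544.27740181 208.8891266 ]
 [  0.           0.           1.        ]] cam pos [-0.64757473 -0.77614736  1.18363899] [[ 0.55603909 -0.83111825 -0.00793627]
 [-0.50511311 -0.33031971 -0.7973391 ]
 [ 0.66006157  0.44736041 -0.6034794 ]]
top [[529.28641376   0.         292.39305945]
 [  0.         529.28641376 207.25089699]
 [  0.           0.           1.        ]] cam pos [0.30665194 0.00827963 1.40099796] [[ 1.30016817e-02 -9.99911759e-01  2.72572091e-03]
 [-9.84554253e-01 -1.32778769e-02 -1.74575545e-01]
 [ 1.74596332e-01 -4.13844451e-04 -9.84640010e-01]]
[[-2.86334159e-04 -9.60589477e-01 -2.77970816e-01  7.03722916e-02]
 [ 9.99999905e-01 -1.83974631e-04 -3.94322107e-04  1.17245195e-03]
 [ 3.27642089e-04 -2.77970902e-01  9.60589439e-01 -1.42470728e-01]
 [ 0.00000000e+00  0.00000000e+00  0.00000000e+00  1.00000000e+00]] [[325.1922621    0.         279.55969939]
 [  0.         325.1922621  213.45860916]
 [  0.           0.           1.        ]]
0.15 0.08576305371743168 0.0187 [ 9.72537479e-01  2.32745259e-01 -8.56999977e-05 -6.99170041e-04]
```

View pics/top0.png

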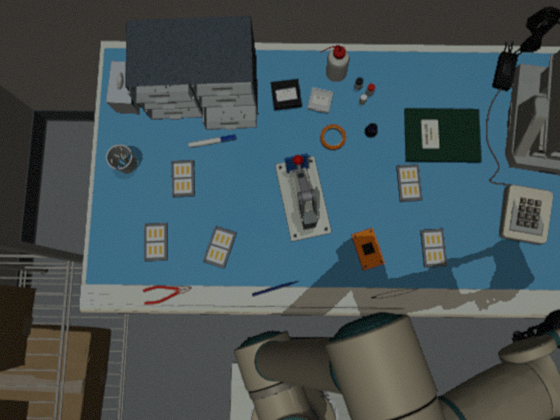

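View pics/scene0.png

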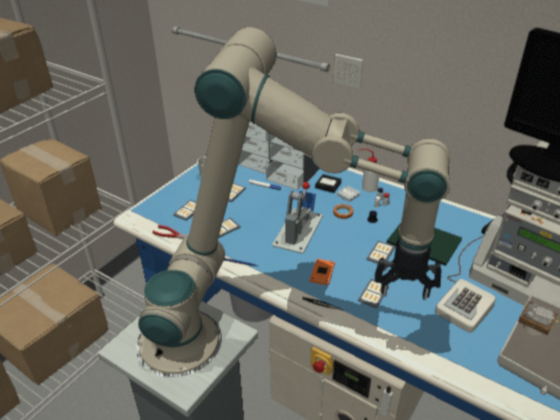

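Top view: five carriers at about (183,178), (156,242), (220,246), (409,183) and (432,247), with the orange cover at (367,248). The stand has its backstop at (298,162), the red ball at (297,159) and the cheeks near (307,210). Next I'll write helpers, get rough positions and take a close wrist view of the stand.

```bash
cat > h.py <<'E'
import numpy as np, cv2
from bench import manip, grab_frame
from scipy.spatial.transform import Rotation as Ro
from scipy.optimize import least_squares
def ray_plane(f,px,z):
    K=f["camera_matrix"];R=cv2.Rodrigues(np.array(f["rvec"]))[0];C=-R.T@np.array(f["tvec"]).ravel()
    d=R.T@np.linalg.inv(K)@np.array([px[0],px[1],1.]);return C+d*(z-C[2])/d[2]
def proj(f,P):
    return cv2.projectPoints(np.atleast_2d(np.float64(P)),np.array(f["rvec"]),np.array(f["tvec"]),np.array(f["camera_matrix"]),None)[0][:,0]
def wrist():
    p=np.array(manip.get_tcp_pos());q=Ro.from_quat(manip.get_eef_rot()).as_matrix()
    f=grab_frame("wrist");M=np.array(f["mount"])
    f["R"]=q@M[:3,:3];f["C"]=p+q@M[:3,3];return f
def wproj(f,P):
    P=np.atleast_2d(P);c=(P-f["C"])@f["R"];K=np.array(f["camera_matrix"])
    r=np.hypot(c[:,0],c[:,1]);t=np.arctan2(r,c[:,2]);s=K[0,0]*t/np.maximum(r,1e-9)
    return c[:,:2]*s[:,None]+K[:2,2]
def wray(f,px,z):
    K=np.array(f["camera_matrix"]);u=(np.array(px)-K[:2,2])/K[0,0];t=np.hypot(*u)
    d=f["R"]@np.r_[u/t*np.sin(t),np.cos(t)];return f["C"]+d*(z-f["C"][2])/d[2]
def down(yaw):  # tool pointing down, closing line (tool y) at angle yaw in the world
    y=np.array([np.cos(yaw),np.sin(yaw),0]);z=np.array([0,0,-1.]);return Ro.from_matrix(np.c_[np.cross(y,z),y,z]).as_quat()
E
python3 - <<'E'
from h import *
f=grab_frame("top")
for n,p,z in [("c",(183,178),.01),("c",(156,242),.01),("c",(220,246),.01),("c",(409,183),.01),("c",(432,247),.01),("cov",(367,248),.012),("bs",(298,162),.1),("ball",(297,159),.14),("base",(302,197),0.0)]: print(n,ray_plane(f,p,z).round(3))
for x in (.3,.35,.4):
  for y in (0.,np.pi/2,-np.pi/2): print(x,y,manip.inverse_kinematics([x,0,.33],down(y).tolist()))
cv2.imwrite("pics/topc.png",cv2.resize(f["img"][130:260,130:460],None,fx=2.4,fy=2.4,interpolation=cv2.INTER_CUBIC))
E
```

```text
c [0.629 0.303 0.01 ]
c [0.455 0.366 0.01 ]
c [0.447 0.197 0.01 ]
c [ 0.624 -0.305  0.01 ]
c [ 0.452 -0.362  0.01 ]
cov [ 0.447 -0.19   0.012]
bs [ 0.654 -0.005  0.1  ]
ball [ 0.651 -0.002  0.14 ]
base [ 0.584 -0.018  0.   ]
0.3 0.0 [-2.33447969e-01 -2.07131789e-01  1.77351258e+00 -4.44089210e-16
  1.57521186e+00 -2.33447969e-01]
0.3 1.5707963267948966 [-2.33447969e-01 -2.07131789e-01  1.77351258e+00 -4.44089210e-16
  1.57521186e+00 -1.80424430e+00]
0.3 -1.5707963267948966 [-2.33447969e-01 -2.07131789e-01  1.77351258e+00 -4.44089210e-16
  1.57521186e+00  1.33734836e+00]
0.35 0.0 [-1.99608597e-01 -1.22597162e-01  1.70973659e+00 -4.44089210e-16
  1.55445322e+00 -1.99608597e-01]
0.35 1.5707963267948966 [-1.99608597e-01 -1.22597162e-01  1.70973659e+00 -4.44089210e-16
  1.55445322e+00 -1.77040492e+00]
0.35 -1.5707963267948966 [-1.99608597e-01 -1.22597162e-01  1.70973659e+00 -4.44089210e-16
  1.55445322e+00  1.37118773e+00]
0.4 0.0 [-1.74382464e-01 -4.03901303e-02  1.63756675e+00 -4.44089210e-16
  1.54441604e+00 -1.74382464e-01]
0.4 1.5707963267948966 [-1.74382464e-01 -4.03901303e-02  1.63756675e+00 -4.44089210e-16
  1.54441604e+00 -1.74517879e+00]
0.4 -1.5707963267948966 [-1.74382464e-01 -4.03901303e-02  1.63756675e+00 -4.44089210e-16
  1.54441604e+00  1.39641386e+00]
```

```bash
python3 - <<'E'
from h import *
import pickle
manip.movep([.45,-.3,.36],down(np.pi/2).tolist())
for i,(x,y) in enumerate([(.58,-.02),(.60,.10)]):
    manip.movep([x,y,.36],down(np.pi/2).tolist()); manip.wait(.3)
    f=wrist(); pickle.dump(f,open(f"w{i}.pkl","wb"))
    cv2.imwrite(f"pics/w{i}.png",cv2.resize(f["img"],None,fx=1.4,fy=1.4,interpolation=cv2.INTER_CUBIC))
print(manip.get_clock())
E
```

```text
4.5083
```

View pics/w0.png

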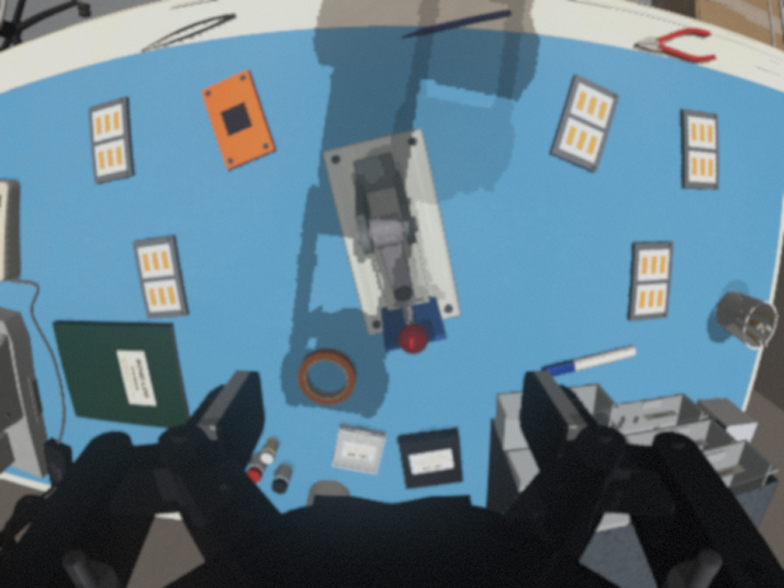

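View pics/topc.png

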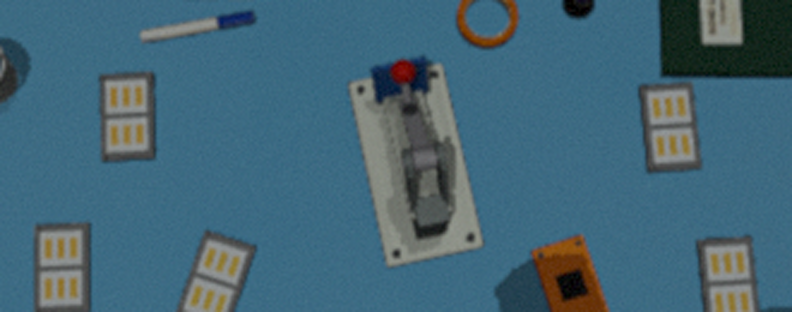

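w0 shows the stand clearly: ball at (412,339), base corners at (325,152), (418,130), (458,315) and (370,334), all five carriers, and the cover at (238,120). All coordinates are in the 1.4× picture. Now the metric fit.

```bash
cat > fit.py <<'E'
from h import *
import pickle
def rects(f,to_world,zt=.010,orange_z=.012):
    """non-blue blobs as metric rectangles"""
    im=cv2.GaussianBlur(f["img"],(3,3),0);hsv=cv2.cvtColor(im,cv2.COLOR_BGR2HSV)
    obj=(~((hsv[...,0]>95)&(hsv[...,0]<112)&(hsv[...,1]>95))).astype(np.uint8)
    out=[]
    for c in cv2.findContours(obj,cv2.RETR_EXTERNAL,cv2.CHAIN_APPROX_NONE)[0]:
        if not 400<cv2.contourArea(c)<4000: continue
        m=np.zeros(obj.shape,np.uint8);cv2.drawContours(m,[c],-1,1,-1)
        med=np.median(hsv[...,:2][m>0],0)
        P=np.array([to_world(f,p,zt)[:2] for p in c[:,0].astype(float)])
        (x,y),(w,h),a=cv2.minAreaRect((P*1000).astype(np.float32))
        if w<h: w,h,a=h,w,a+90
        out.append((x/1000,y/1000,w,h,(a+90)%180-90,med))
    return out
def red(f):
    hsv=cv2.cvtColor(f["img"],cv2.COLOR_BGR2HSV)
    m=(((hsv[...,0]<6)|(hsv[...,0]>174))&(hsv[...,1]>150)&(hsv[...,2]>60)).astype(np.uint8)
    n,_,s,c=cv2.connectedComponentsWithStats(m);return [(c[i].round(1),s[i,4],s[i,2:4]) for i in range(1,n) if s[i,4]>12]
E
python3 - <<'E'
from fit import *
W=[pickle.load(open(f"w{i}.pkl","rb")) for i in (0,1)]
T=grab_frame("top");S=grab_frame("scene")
for f in W: print("red",red(f))
print(red(T),red(S))
for p in [(325,152),(418,130),(458,315),(370,334)]: print(wray(W[0],np.array(p)/1.4,.008).round(4))
for f in W:
    for r in rects(f,wray): print(np.round(r[:5],3),r[5])
print("top")
for r in rects(T,ray_plane): print(np.round(r[:5],3),r[5])
cv2.imwrite("pics/w1c.png",cv2.resize(W[1]["img"][60:320,150:450],None,fx=2.2,fy=2.2,interpolation=cv2.INTER_CUBIC))
E
```

```text
red [(array([490. ,  23.4]), np.int32(64), array([35,  8], dtype=int32)), (array([489.6,  38.9]), np.int32(72), array([37, 10], dtype=int32)), (array([293.4, 244.8]), np.int32(30), array([4, 9], dtype=int32)), (array([181.2, 339. ]), np.int32(51), array([9, 9], dtype=int32))]
red [(array([416.3,   1.6]), np.int32(29), array([17,  5], dtype=int32)), (array([432.,  15.]), np.int32(74), array([45, 10], dtype=int32)), (array([196.6, 225.3]), np.int32(136), array([12, 17], dtype=int32))]
[(array([338.9,  51.4]), np.int32(101), array([11, 12], dtype=int32)), (array([370.8,  87.1]), np.int32(38), array([7, 7], dtype=int32)), (array([297. , 159.2]), np.int32(60), array([ 9, 10], dtype=int32)), (array([162., 293.]), np.int32(128), array([35, 18], dtype=int32))] [(array([372., 160.]), np.int32(41), array([7, 7], dtype=int32)), (array([305.3, 185. ]), np.int32(25), array([6, 6], dtype=int32)), (array([170.2, 232.5]), np.int32(39), array([16, 10], dtype=int32)), (array([318.7, 366. ]), np.int32(89), array([10, 11], dtype=int32))]
[ 0.4883 -0.0933  0.008 ]
[0.4654 0.0066 0.008 ]
[0.6724 0.0545 0.
[... 740 characters left out ...]
073   4.14 ] [80. 28.]
[  0.63    0.303 101.111  61.965   3.704] [75. 21.]
[  0.45   -0.364 101.006  64.771   3.783] [60. 27.]
[  0.458   0.367 100.707  62.613   3.554] [90. 21.]
[  0.445  -0.192 106.339  67.778  18.263] [ 11. 171.]
[  0.446   0.198 101.891  61.337 -17.427] [100.  18.]
top
[  0.451  -0.365 100.462  61.525   4.02 ] [80. 18.]
[  0.446  -0.192 104.675  64.893  17.893] [ 16. 212.]
[  0.626  -0.305 100.091  60.998   4.352] [80. 17.]
[ 5.86000e-01 -1.80000e-02  2.30886e+02  1.12549e+02  1.27650e+01] [48. 17.]
[ 0.751 -0.101 76.865 71.169  0.223] [ 40. 139.]
[  0.762  -0.4   205.091 151.13  -89.266] [ 74. 131.]
[ 8.5700e-01 -6.5000e-02  6.8452e+01  6.3744e+01 -1.1989e+01] [60. 10.]
```

View pics/w1c.png

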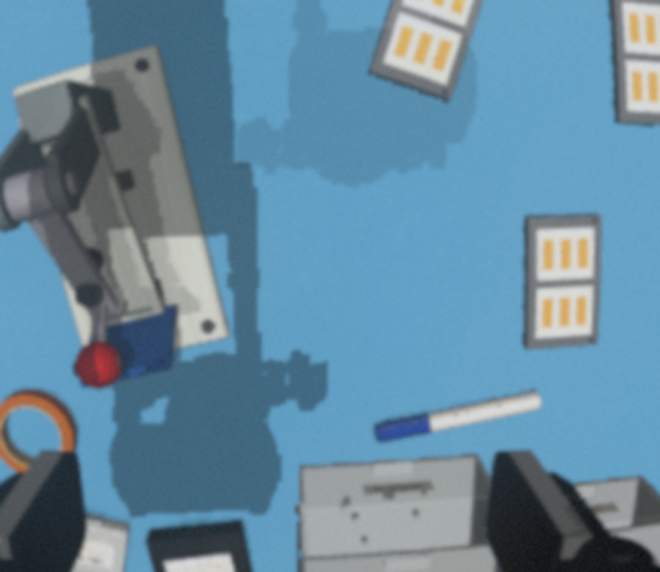

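```bash
python3 - <<'E'
from fit import *
W=[pickle.load(open(f"w{i}.pkl","rb")) for i in (0,1)]
T=grab_frame("top");S=grab_frame("scene")
obs=[(294.4,242.1),(194.5,225.5),(297,159.2),(305.3,185)]
res=lambda P:np.r_[wproj(W[0],P)[0]-obs[0],wproj(W[1],P)[0]-obs[1],proj(T,P)[0]-obs[2],proj(S,P)[0]-obs[3]]
s=least_squares(res,[.65,0,.14]);P=s.x;print("ball",P.round(4),s.fun.round(1))
s2=least_squares(lambda a:res([a[0],a[1],.141]),P[:2]);print(s2.x.round(4),s2.fun.round(1))
a=np.deg2rad(12.8);u=-np.array([np.cos(a),np.sin(a)])
c=np.mean([wray(W[0],np.array(p)/1.4,.008)[:2] for p in [(325,152),(418,130),(458,315),(370,334)]],0)
v=np.array([-u[1],u[0]]);print("lateral base vs ball (mm)",1000*(s2.x-c)@v,"along",1000*(s2.x-c)@u)
o=s2.x+u*.0013;print("origin",o.round(4))
Z=np.array([0,0,1.]);ux=np.r_[u,0]*np.cos(.35)+Z*np.sin(.35);uz=-np.r_[u,0]*np.sin(.35)+Z*np.cos(.35);uy=np.cross(uz,ux);O=np.r_[o,.05]
im=cv2.resize(W[1]["img"],None,fx=2,fy=2,interpolation=cv2.INTER_CUBIC)
im0=cv2.resize(W[0]["img"],None,fx=2,fy=2,interpolation=cv2.INTER_CUBIC)
pts=[(0,-.03,.056),(0,.03,.056),(0,-.022,0),(0,.022,0),(.116,.022,0),(.116,-.022,0),(.13,0,.075),(-.006,-.03,.056),(-.006,.03,.056)]
for p in pts:
    X=O+ux*p[0]+uy*p[1]+uz*p[2]
    for i,g in ((W[0],im0),(W[1],im)): cv2.circle(g,tuple(np.int32(wproj(i,X)[0]*2)),2,(0,255,0),-1)
cv2.imwrite("pics/ov.png",np.hstack([im0[150:530,430:690],im[100:480,260:560]]))
E
```

```text
ball [ 0.6492 -0.0039  0.1424] [ 0.6 -0.2 -0.1  0.2  0.8  0.2  0.3  0.1]
[ 0.6496 -0.004 ] [ 0.4 -0.2  0.2  0.3  0.8  0.2  0.4  0.4]
lateral base vs ball (mm) -0.03830037395824541 along -71.08426532045702
origin [ 0.6484 -0.0043]
```

View pics/ov.png

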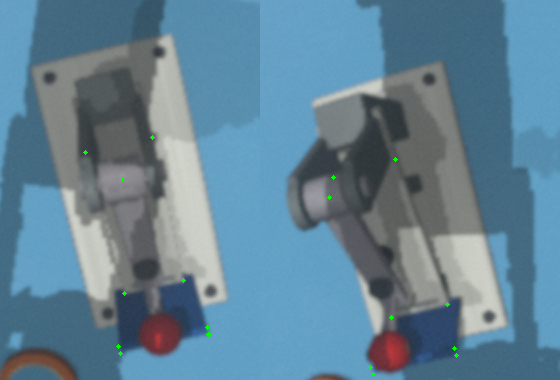

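```bash
cat >> h.py <<'E'
A=np.deg2rad(12.8);U=-np.array([np.cos(A),np.sin(A),0]);Zw=np.array([0,0,1.])
UX=U*np.cos(.35)+Zw*np.sin(.35);UZ=-U*np.sin(.35)+Zw*np.cos(.35);UY=np.cross(UZ,UX);O=np.array([.6484,-.0043,.05])
def S(x,y,z): return O+UX*x+UY*y+UZ*z
YAW=np.arctan2(-UY[1],-UY[0])   # closing line along shelf y, camera on the robot's side
def ball(th): t=th+np.arctan2(11,100);return S(.130-.1006*np.cos(t),0,.075+.1006*np.sin(t))
G=manip.grip_depth
E
python3 - <<'E'
from h import *
print(YAW); q=down(YAW).tolist(); d=np.array([0,0,-G])
P=lambda th,up=0:(ball(th)+d+[0,0,up]).tolist()
manip.movep(P(0,.1),q); manip.move_linear(P(0),velocity=.15,threshold=15)
manip.command_gripper(.015); print(manip.get_width(),manip.get_grasp_force(),manip.get_ft_force())
for th in np.arange(.2,2.61,.2):
    manip.move_linear(P(th),velocity=.15); 
    if th%.8<.01 or th>2.3: print(th.round(2),np.round(manip.get_ft_force(),1),manip.get_width())
manip.command_gripper(.085); manip.move_linear(P(2.6,.14),velocity=.25)
print(manip.get_clock())
f=grab_frame("scene");cv2.imwrite("pics/s1.png",cv2.resize(f["img"][150:310,200:440],None,fx=2.5,fy=2.5))
E
```

```text
1.7941984710501708
0.023560687166070165 58.51877510547638 [-1.70380172  3.09300471  4.33594615]
0.8 [ 0.7  6.4 -1.2] 0.023031331490620952
1.6 [0.3 5.9 1.9] 0.022473899618282913
2.4 [-4.8  5.4  2.2] 0.023126992946354483
2.6 [-3.7  5.7  0.5] 0.022943319892456546
11.9
```

View pics/s1.png

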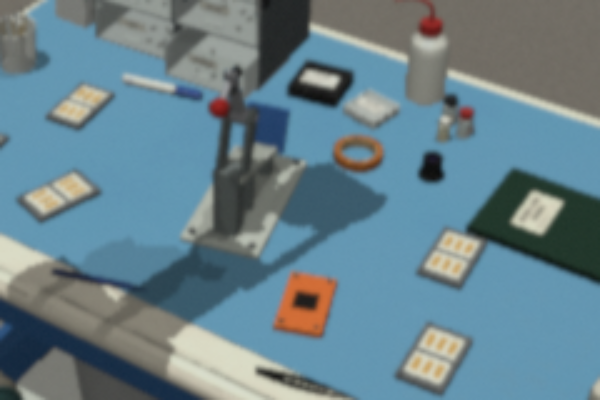

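```bash
python3 - <<'E'
from fit import *
s=grab_frame("scene");t=grab_frame("top")
for th in (0,1.,1.6,2.,2.2,2.4,2.6,2.7): print(th,proj(s,ball(th)).round(1),proj(t,ball(th)).round(1))
print(red(s),red(t),manip.get_tcp_pos())
E
```

```text
0 [[305.7 185.4]] [[297.8 159.4]]
1.0 [[303.8 165.7]] [[300.6 158.9]]
1.6 [[298.6 166.2]] [[305.8 177.7]]
2.0 [[294.3 172.7]] [[309.7 195. ]]
2.2 [[292.1 177.6]] [[311.5 204. ]]
2.4 [[290.1 183.2]] [[313.1 212.5]]
2.6 [[288.4 189.4]] [[314.4 220.1]]
2.7 [[287.6 192.6]] [[314.9 223.5]]
[(array([372., 160.]), np.int32(41), array([7, 7], dtype=int32)), (array([287.6, 192.7]), np.int32(32), array([6, 6], dtype=int32)), (array([170.1, 232.6]), np.int32(38), array([16, 10], dtype=int32)), (array([318.6, 366. ]), np.int32(87), array([10, 11], dtype=int32))] [(array([338.8,  51.4]), np.int32(99), array([11, 12], dtype=int32)), (array([370.8,  87.1]), np.int32(38), array([7, 7], dtype=int32)), (array([314.5, 223.8]), np.int32(79), array([10, 10], dtype=int32)), (array([161.6, 293.1]), np.int32(128), array([35, 18], dtype=int32))] [ 0.4838525  -0.0412805   0.35516178]
```

The arm is fully open: the ball is seen at (287.6,192.7), as predicted for 2.7 rad. Next are the reachability check and the first carrier pick, probing the bench to find the fingertip height.

```bash
cat >> h.py <<'E'
TOOL0=np.c_[-UX,np.cross(-UZ,-UX),-UZ]      # placing orientation, camera on the far side of the backstop
TOOL1=np.c_[UX,np.cross(-UZ,UX),-UZ]
E
python3 - <<'E'
from h import *
for T in (TOOL0,TOOL1):
    for z in (.01,.06,.16):
        j=manip.inverse_kinematics(S(.056,0,z).tolist(),Ro.from_matrix(T).as_quat().tolist());print(z,None if j is None else np.round(j,2))
for yaw in (-90,90):
    for c in [(.63,.303,3.8),(.457,.366,3.4),(.445,.197,-17.3),(.626,-.305,4.1),(.45,-.365,3.9),(.445,-.193,18.2)]:
        j=manip.inverse_kinematics([c[0],c[1],.0],down(np.deg2rad(c[2]+yaw)).tolist());print(yaw,c,None if j is None else np.round(j,2))
E
```

```text
0.01 [-0.08  0.61  1.39 -0.1   1.47  1.3 ]
0.06 [-0.07  0.6   1.29 -0.1   1.59  1.29]
0.16 [-0.06  0.6   1.05 -0.1   1.82  1.28]
0.01 [-0.08  0.61  1.39 -0.1   1.47 -1.85]
0.06 [-0.07  0.6   1.29 -0.1   1.59 -1.85]
0.16 [-0.06  0.6   1.05 -0.1   1.82 -1.86]
-90 (0.63, 0.303, 3.8) [ 0.35  0.64  1.51 -0.    1.    1.85]
-90 (0.457, 0.366, 3.4) [ 0.56  0.51  1.79 -0.    0.85  2.07]
-90 (0.445, 0.197, -17.3) [ 0.27  0.4   2.01 -0.    0.74  2.15]
-90 (0.626, -0.305, 4.1) [-0.55  0.63  1.51 -0.    0.99  0.95]
-90 (0.45, -0.365, 3.9) [-0.8   0.5   1.8  -0.    0.84  0.7 ]
-90 (0.445, -0.193, 18.2) [-0.55  0.4   2.01 -0.    0.73  0.7 ]
90 (0.63, 0.303, 3.8) [ 0.35  0.64  1.51 -0.    1.   -1.29]
90 (0.457, 0.366, 3.4) [ 0.56  0.51  1.79 -0.    0.85 -1.07]
90 (0.445, 0.197, -17.3) [ 0.27  0.4   2.01 -0.    0.74 -1.  ]
90 (0.626, -0.305, 4.1) [-0.55  0.63  1.51 -0.    0.99 -2.2 ]
90 (0.45, -0.365, 3.9) [-0.8   0.5   1.8  -0.    0.84 -2.44]
90 (0.445, -0.193, 18.2) [-0.55  0.4   2.01 -0.    0.73 -2.44]
```

```bash
cat >> h.py <<'E'
def pick(x,y,deg,zt,h=.10,probe=False):
    q=down(np.deg2rad(deg-90)).tolist()
    manip.command_gripper(.085)
    manip.movep([x,y,h],q)
    if probe:
        manip.command_gripper(.074)
        manip.move_linear([x,y,.02],velocity=.15)
        hit=manip.move_linear([x,y,-.015],velocity=.03,threshold=5)
        zt=manip.get_tcp_pos()[2]; print("touch",hit,zt)
        return zt
    hit=manip.move_linear([x,y,zt],velocity=.15,threshold=20)
    if hit: print("HIT on descent",manip.get_tcp_pos())
    manip.command_gripper(.045); print("grip",round(manip.get_width(),4),round(manip.get_grasp_force(),1))
E
python3 - <<'E'
from h import *
pick(.63,.303,3.8,None,probe=True)
p=np.array(manip.get_tcp_pos()); manip.move_linear((p+[0,0,.004]).tolist(),velocity=.05)
manip.command_gripper(.045)
print(manip.get_width(),manip.get_grasp_force(),manip.get_tcp_pos(),np.round(manip.get_ft_force(),1))
p=np.array(manip.get_tcp_pos()); manip.move_linear((p+[0,0,.2]).tolist(),velocity=.25)
print(manip.get_width(),manip.get_clock(),np.round(manip.get_ft_force(),1))
f=grab_frame("wrist");cv2.imwrite("pics/w2.png",f["img"])
E
```

```text
touch True -0.008880197269958891
0.058300225327324644 67.15698841857375 [ 0.63003236  0.30321248 -0.004401  ] [-1.2  0.4  4. ]
0.05801695173110207 18.825 [-0.2  0.7 -2.8]
```

View pics/w2.png

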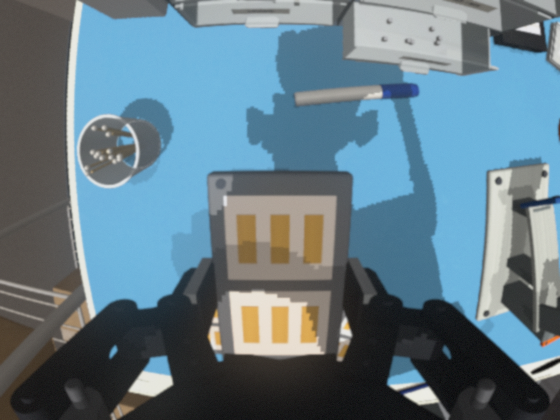

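The carrier is held square: it spans columns 208–352, with the pads at about (200,290) and (355,290). Placing it now.

```bash
cat >> h.py <<'E'
QP=Ro.from_matrix(TOOL0).as_quat().tolist()
def sh(p): d=np.array(p)-O; return np.array([d@UX,d@UY,d@UZ])
def hover(side):
    manip.movep([.60,.2*side,.25],QP) if side else None
    manip.movep(S(.057,0,.14).tolist(),QP)
def place(zc,zt=-.0045,hp=.005):
    z=zc+zt-hp
    manip.move_linear(S(.057,0,z+.006).tolist(),velocity=.15,threshold=25)
    a=manip.move_linear(S(.044,0,z+.006).tolist(),velocity=.04,threshold=8)
    xb=sh(manip.get_tcp_pos())
    manip.move_linear((S(*xb)+UX*.0003).tolist(),velocity=.03)
    b=manip.move_linear(S(xb[0]+.0003,0,z-.004).tolist(),velocity=.03,threshold=8)
    print("stop",a,xb.round(4),"down",b,sh(manip.get_tcp_pos()).round(4),"want z",round(z,4),"w",round(manip.get_width(),4),np.round(manip.get_ft_force(),1))
def release():
    manip.command_gripper(.085)
    p=sh(manip.get_tcp_pos()); manip.move_linear(S(p[0],p[1],p[2]+.09).tolist(),velocity=.25)
E
python3 - <<'E'
from h import *
hover(1)
print(manip.get_width(),manip.get_tcp_pos(),np.round(manip.get_joint_torque(),1))
manip.move_linear(S(.057,0,.03).tolist(),velocity=.2,threshold=20)
print(np.round(manip.get_ft_force(),1),manip.get_clock(),np.round(manip.get_joint_torque(),1))
f=grab_frame("scene");cv2.imwrite("pics/s2.png",cv2.resize(f["img"][40:300,180:480],None,fx=2,fy=2))
E
```

```text
0.058062606165873186 [ 0.64280903 -0.0035331   0.20135978] [ -1.6 -58.5 -23.5  -0.7   1.9  -0. ]
[-0.3  0.5 -1.1] 20.9833 [  0.  -55.8 -20.1  -0.5   2.    0. ]
```

View pics/s2.png

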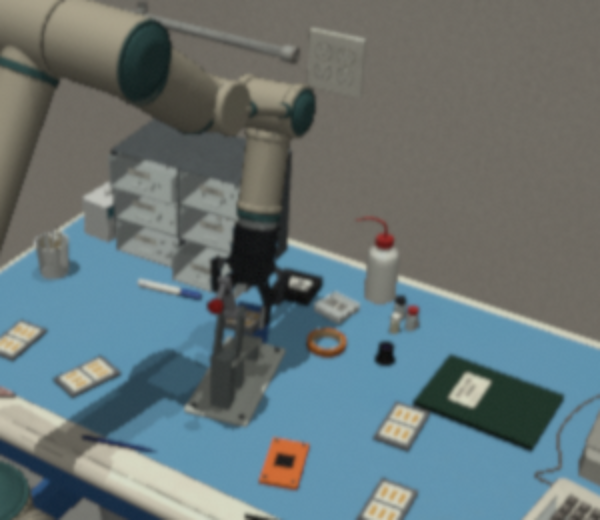

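The forearm stays well above the open clamp arm, so clearance is fine. Lowering, then checking with the wrist camera.

```bash
python3 - <<'E'
from h import *
place(.005); release()
manip.move_linear(S(.05,0,.17).tolist(),velocity=.25)
manip.wait(.2); f=wrist()
im=cv2.resize(f["img"],None,fx=1.4,fy=1.4)
for p in [(0,.03,.01),(0,-.03,.01),(.1,.03,.01),(.1,-.03,.01)]:
    cv2.circle(im,tuple(np.int32(wproj(f,S(*p))[0]*1.4)),2,(0,255,0),-1)
cv2.imwrite("pics/w3.png",im);print(manip.get_clock())
E
```

```text
stop True [0.051  0.0001 0.0018] down True [ 0.0511  0.0002 -0.0042] want z -0.0045 w 0.0582 [0.7 0.3 4.1]
23.8417
```

View pics/w3.png

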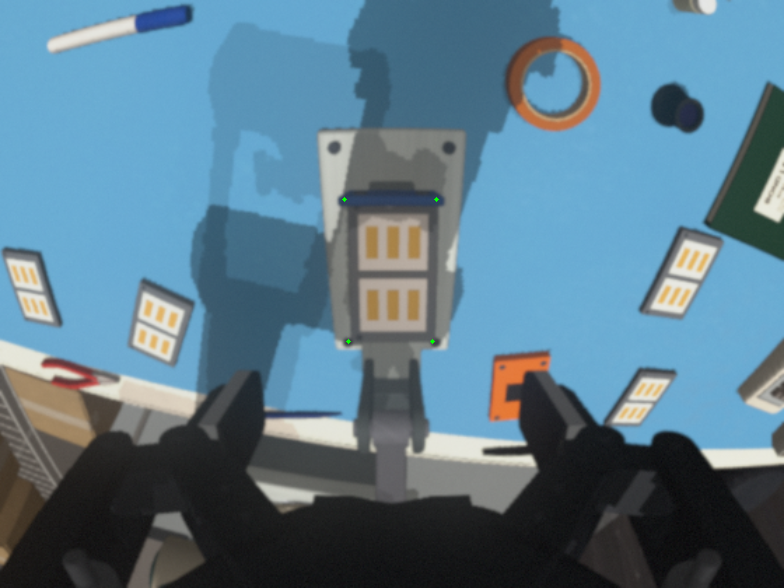

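Carrier 1 lies square: its far end is hidden by the backstop near row 200, and its near end is at row 342, where predicted. Carrying on with the rest, with guards.

```bash
cat >> h.py <<'E'
def ok(): 
    w=manip.get_width(); 
    if not .054<w<.063: raise SystemExit(f"lost? w={w}")
def fetch(x,y,deg,n,side,zt=-.0045,zc=None,hp=.005):
    pick(x,y,deg,zt,h=.15 if abs(x-.45)<.02 or 1 else .1); ok()
    manip.move_linear([x,y,.2],velocity=.25); ok()
    hover(side); ok()
    place(.005+.01*n if zc is None else zc,zt,hp); ok()
    release(); print("t",manip.get_clock())
E
python3 - <<'E'
from h import *
manip.movep([.60,.2,.25],QP)
fetch(.4575,.3665,3.4,1,1)
manip.movep([.58,.2,.25],QP)
fetch(.4455,.1975,-17.3,2,1)
manip.wait(.2); f=wrist()
im=cv2.resize(f["img"],None,fx=1.4,fy=1.4)
for p in [(.1,.03,.03),(.1,-.03,.03)]: cv2.circle(im,tuple(np.int32(wproj(f,S(*p))[0]*1.4)),2,(0,255,0),-1)
cv2.imwrite("pics/w4.png",im[120:560,150:650])
E
```

```text
grip 0.058 64.8
stop True [ 0.0498 -0.      0.0114] down True [0.0498 0.0002 0.0073] want z 0.0055 w 0.0581 [-0.4  0.3  3.4]
t 32.8833
grip 0.0582 64.0
stop True [ 0.0492 -0.      0.0214] down True [0.0492 0.0001 0.0171] want z 0.0155 w 0.0578 [-0.7  0.   4.1]
t 41.5167
```

View pics/w4.png

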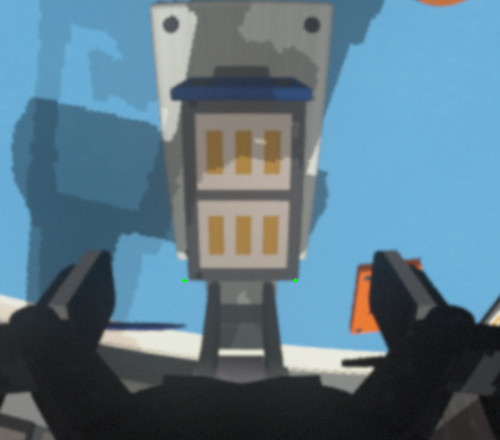

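Three are stacked; the top one is within about 2 mm of prediction (near end at row 280, columns 188–299). Now the two on the right.

```bash
python3 - <<'E'
from h import *
manip.movep([.60,-.2,.25],QP)
fetch(.6255,-.305,4.1,3,-1)
manip.movep([.60,-.2,.25],QP)
fetch(.4505,-.3645,3.9,4,-1)
p=sh(manip.get_tcp_pos()); manip.move_linear(S(.05,0,p[2]+.05).tolist(),velocity=.25)
manip.wait(.2); f=wrist()
im=cv2.resize(f["img"],None,fx=1.4,fy=1.4)
for p in [(.1,.03,.05),(.1,-.03,.05)]: cv2.circle(im,tuple(np.int32(wproj(f,S(*p))[0]*1.4)),2,(0,255,0),-1)
cv2.imwrite("pics/w5.png",im[120:560,100:700])
from fit import rects
for r in rects(f,wray): print(np.round(r[:5],3),r[5])
for r in rects(grab_frame("top"),ray_plane): print(np.round(r[:5],3),r[5])
E
```

```text
grip 0.058 64.9
stop True [0.05   0.0001 0.0315] down True [0.05   0.0002 0.0274] want z 0.0255 w 0.0582 [0.  0.4 4.7]
t 49.9667
grip 0.0579 64.7
stop True [0.0496 0.0002 0.0416] down True [0.0496 0.0003 0.0372] want z 0.0355 w 0.058 [-0.   1.1  3.8]
t 58.8167
[  0.492  -0.6   210.036  89.294  51.163] [21. 30.]
[ 0.75  -0.102 76.004 73.597 62.928] [ 45. 125.]
[  0.731   0.252  93.234  16.242 -78.478] [26. 12.]
[  0.446  -0.192 104.85   64.78   18.088] [ 16.  212.5]
[  0.762  -0.4   204.781 151.163 -89.352] [ 74. 131.]
```

View pics/w5.png

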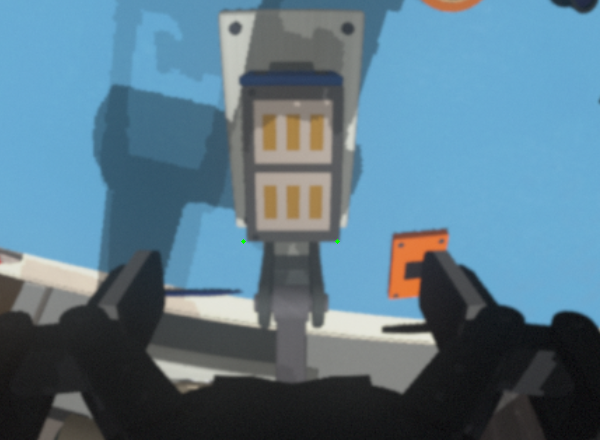

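All five carriers are stacked; the top one's near end is at row 241, columns 244–344. The cover has not moved. Fetching the cover with a lower approach, since the backstop's top is near.

```bash
python3 - <<'E'
from h import *
from fit import rects
manip.movep([.60,-.2,.25],QP)
manip.movep([.52,-.35,.3],down(-np.pi/2).tolist())
def cov():
    return [r for r in rects(grab_frame("top"),ray_plane,zt=.012) if 90<r[2]<115 and r[5][1]>100]
c=cov(); print([np.round(r[:5],3) for r in c])
x,y,_,_,deg=c[0][:5]; x,y,deg=float(x),float(y),float(deg)
pick(x,y,deg,-.0045,h=.15); ok()
manip.move_linear([x,y,.2],velocity=.25); ok()
hover(-1); ok()
z=.056-.0045-.006
manip.move_linear(S(.057,0,z+.012).tolist(),velocity=.15,threshold=25)
manip.move_linear(S(.055,0,z+.0025).tolist(),velocity=.03,threshold=8); print(sh(manip.get_tcp_pos()).round(4))
zc=sh(manip.get_tcp_pos())[2]
a=manip.move_linear(S(.046,0,zc).tolist(),velocity=.03,threshold=8); xb=sh(manip.get_tcp_pos()); print("stop",a,xb.round(4),np.round(manip.get_ft_force(),1))
xr=max(xb[0]+.0003,.049)
b=manip.move_linear(S(xr,0,z-.003).tolist(),velocity=.03,threshold=8);print("down",b,sh(manip.get_tcp_pos()).round(4),"want",z,manip.get_width())
E
```

```text
[]Traceback (most recent call last):
  File "<stdin>", line 8, in <module>
IndexError: list index out of range
```

```bash
python3 - <<'E'
from h import *
from fit import rects
for n,r in [("w",r) for r in rects(wrist(),wray,zt=.012)]+[("t",r) for r in rects(grab_frame("top"),ray_plane,zt=.012)]: print(n,np.round(r[:5],3),r[5])
f=wrist(); cv2.imwrite("pics/w6.png",f["img"])
E
```

```text
w [ 0.751 -0.101 79.537 73.416 68.071] [ 18. 124.]
w [ 0.821  0.123 99.271 50.351  9.192] [101.  22.]
```

View pics/w6.png

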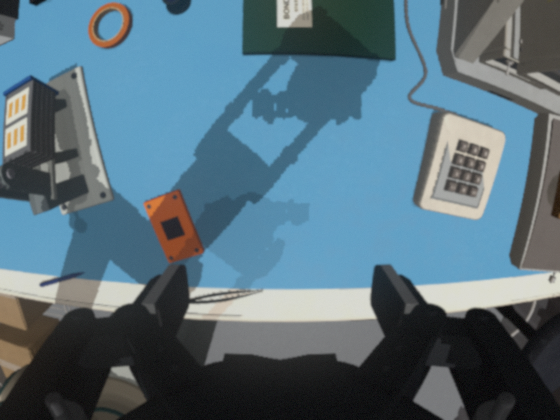

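The cover is fully visible at about (173,226); its blob merged with the white bench edge and finger. Segmenting by orange instead.

```bash
cat > cov.py <<'E'
from h import *
def cover(f,zt=.012):
    hsv=cv2.cvtColor(f["img"],cv2.COLOR_BGR2HSV)
    m=((hsv[...,0]>5)&(hsv[...,0]<22)&(hsv[...,1]>150)).astype(np.uint8)
    out=[]
    for c in cv2.findContours(m,cv2.RETR_EXTERNAL,cv2.CHAIN_APPROX_NONE)[0]:
        if cv2.contourArea(c)<200: continue
        P=np.array([wray(f,p,zt)[:2] for p in c[:,0].astype(float)])
        (x,y),(w,h),a=cv2.minAreaRect((P*1000).astype(np.float32))
        if w<h: w,h,a=h,w,a+90
        out.append((x/1000,y/1000,w,h,(a+90)%180-90))
    return [o for o in out if 85<o[2]<115 and 50<o[3]<72]
E
cat > covgo.py <<'E'
from cov import *
c=cover(wrist()); print([np.round(r,3) for r in c])
x,y,_,_,deg=map(float,c[0])
manip.movep([x-.02,y,.2],down(np.deg2rad(deg-90)).tolist())
c=cover(wrist()); print("near",[np.round(r,3) for r in c])
if c: x,y,_,_,deg=map(float,c[0])
pick(x,y,deg,-.0045,h=.12); ok()
manip.move_linear([x,y,.2],velocity=.25); ok()
hover(-1); ok()
z=.056-.0045-.006
manip.move_linear(S(.057,0,z+.012).tolist(),velocity=.15,threshold=25)
manip.move_linear(S(.055,0,z+.0025).tolist(),velocity=.03,threshold=8); print(sh(manip.get_tcp_pos()).round(4))
zc=sh(manip.get_tcp_pos())[2]
a=manip.move_linear(S(.046,0,zc).tolist(),velocity=.03,threshold=8); xb=sh(manip.get_tcp_pos()); print("stop",a,xb.round(4),np.round(manip.get_ft_force(),1))
xr=max(xb[0]+.0003,.049)
b=manip.move_linear(S(xr,0,z-.003).tolist(),velocity=.03,threshold=8);print("down",b,sh(manip.get_tcp_pos()).round(4),"want",z,manip.get_width(),manip.get_clock())
E
python3 covgo.py
```

```text
[array([ 0.447, -0.194, 96.254, 57.55 , 18.369])]
near [array([ 0.445, -0.193, 96.029, 56.918, 18.284])]
grip 0.0584 63.9
[ 0.055  -0.0001  0.048 ]
stop True [ 0.0502 -0.0001  0.0475] [-0.2 -0.8  4.1]
down True [ 0.0502 -0.0001  0.0472] want 0.045500000000000006 0.05827416948751415 68.375
```

```bash
python3 - <<'E'
from cov import *
release(); p=sh(manip.get_tcp_pos()); manip.move_linear(S(.05,0,p[2]+.05).tolist(),velocity=.25)
manip.wait(.3); f=wrist()
im=cv2.resize(f["img"],None,fx=1.4,fy=1.4)
for x in (.0,.1):
  for y in (.03,-.03): cv2.circle(im,tuple(np.int32(wproj(f,S(x,y,.062))[0]*1.4)),2,(0,255,0),-1)
s=grab_frame("scene")["img"][130:300,220:390]
a=cv2.resize(im[120:560,200:600],None,fx=1,fy=1);b=cv2.resize(s,(440,440),interpolation=cv2.INTER_CUBIC)[:,60:440]
cv2.imwrite("pics/w7.png",np.hstack([a,b]));print(manip.get_clock())
E
```

```text
70.025
```

View pics/w7.png

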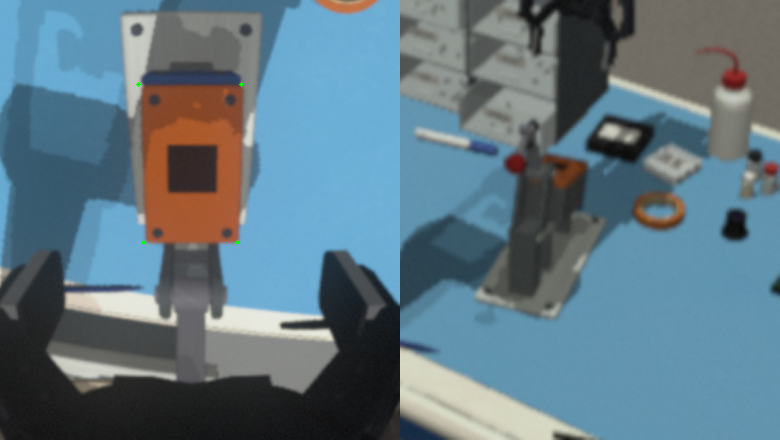

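The cover lies square, with its near end at row 242 and the other end against the blue backstop. Swinging the arm back now.

```bash
python3 - <<'E'
from fit import *
q=down(YAW).tolist(); d=np.array([0,0,-G])
P=lambda th,up=0:(ball(th)+d+[0,0,up]).tolist()
p=manip.get_tcp_pos(); manip.move_linear([p[0],p[1],.36],velocity=.25)
manip.movep(P(2.7,.14),q); manip.command_gripper(.085)
print(manip.move_linear(P(2.7),velocity=.15,threshold=15))
manip.command_gripper(.015); print(manip.get_width(),manip.get_grasp_force())
if .018<manip.get_width()<.030:
    for th in list(np.arange(2.5,.75,-.2))+[.66,.60]:
        manip.move_linear(P(th),velocity=.15 if th>.8 else .06)
    print(np.round(manip.get_ft_force(),1),manip.get_width())
    print(manip.move_linear(P(.50),velocity=.02,threshold=5),manip.get_tcp_pos(),P(.52),np.round(manip.get_ft_force(),1))
print(manip.get_clock())
E
```

```text
False
0.02301418329298975 58.499892354011536
[ 1.9  5.6 -1.1] 0.023127386061713582
True [ 0.64881093 -0.00322714  0.17541902] [0.6486860077623691, -0.004235020630654592, 0.17408845807227702] [-1.   0.7  3.7]
79.0333
```

```bash
python3 - <<'E'
from fit import *
manip.command_gripper(.085)
p=manip.get_tcp_pos(); manip.move_linear([p[0],p[1],.34],velocity=.2)
manip.movep([.45,.2,.36],down(YAW).tolist()); manip.wait(.5)
s=grab_frame("scene");t=grab_frame("top")
for th in (.48,.52,.56): print(th,proj(s,ball(th)).round(1),proj(t,ball(th)).round(1))
print([r for r in red(s)],[r for r in red(t)])
a=cv2.resize(s["img"][140:260,240:360],(480,480),interpolation=cv2.INTER_CUBIC)[:, :390];b=cv2.resize(t["img"][140:250,250:350],(436,480),interpolation=cv2.INTER_CUBIC)[:,:400]
cv2.imwrite("pics/end.png",np.hstack([a,b]));print(manip.get_clock())
E
```

```text
0.48 [[306.  173.5]] [[298.1 154.1]]
0.52 [[305.9 172.7]] [[298.2 154. ]]
0.56 [[305.8 171.9]] [[298.3 154. ]]
[(array([372., 160.]), np.int32(41), array([7, 7], dtype=int32)), (array([305.8, 171.9]), np.int32(34), array([6, 7], dtype=int32)), (array([170.3, 232.6]), np.int32(39), array([16, 10], dtype=int32)), (array([318.6, 366. ]), np.int32(88), array([10, 11], dtype=int32))] [(array([338.8,  51.4]), np.int32(100), array([11, 12], dtype=int32)), (array([370.8,  87.1]), np.int32(38), array([7, 7], dtype=int32)), (array([298.1, 154.4]), np.int32(75), array([10, 10], dtype=int32)), (array([161.6, 293.1]), np.int32(128), array([35, 18], dtype=int32))]
82.325
```

View pics/end.png

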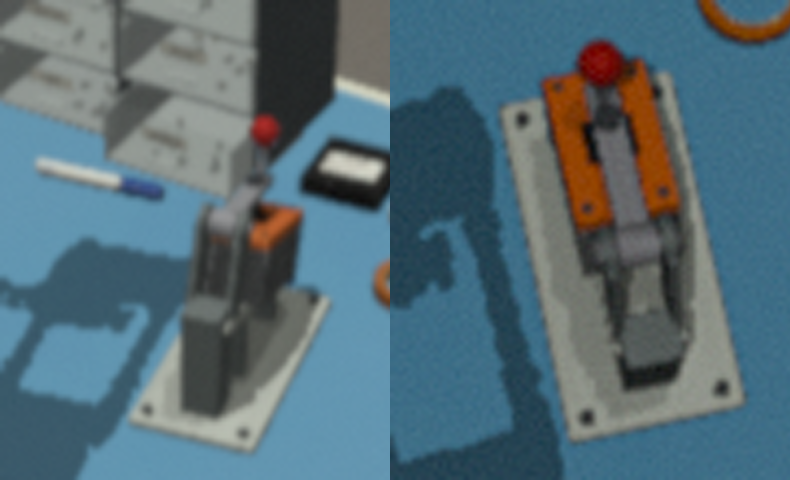

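The arm is down at about 0.54 rad, with its foot on the cover's middle and the stack square. Handing in.

```bash
python3 -c "
from bench import manip, grab_frame
print(manip.close_job(), manip.get_clock())"
```

```text
the job is handed in; nothing more can be done
the job is handed in; nothing more can be done
```

I handed the job in after about 82 s of robot time. All five carriers and the orange plate are stacked square against the backstop, and the clamp arm is down on the plate at about 0.54 rad. No verdict came back, and I checked the foot's contact only in the camera images, not as a force reading.

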